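Seat the sectioned dies and lock the die tray

TASK

The dies of the sectioned stone model stand proud in their blue die tray: follow the horseshoe of teeth with your fingertips and gently press every die fully home on its pins. Then, and only then, push the tray's two locking arms fully shut against its sides, and come away. Only touch and push: the stone chips easily, so press no harder than it takes, and leave the other things on the bench where they are.

Things in the scene. Friction and masses are not known exactly. Their poses are not given: they have to be found in the camera images.
- tray: blue D-shaped die tray on a dark steel plate 100 x 112 x 6 mm, fixed to the bench. Origin: centre of the plate's underside; z up, +x to the open heel of the horseshoe, -x to the front teeth, +y its left. Stone arch of eight dies, 15 mm deep; centreline: straight sides y = +-25 mm, x = 3 to 27 mm, joined in front by a half circle of radius 25 mm about (3, 0).
- die_1_top (a point): die 1 of 8, counted round the arch from the left heel: left rearmost molar, 12 mm long along the arch. Point on the arch centreline at its mid-length, at tooth-top height: 38 mm over the bench when home, up to 42.5 when proud. It slides straight down on its pins against about 1.5 N of friction to a hard stop and stays where it is left
- die_2_top (a point): die 2 of 8, counted round the arch from the left heel: left front molar, 12 mm long along the arch. Point on the arch centreline at its mid-length, at tooth-top height: 38 mm over the bench when home, up to 42.5 when proud. It slides straight down on its pins against about 1.5 N of friction to a hard stop and stays where it is left
- die_3_top (a point): die 3 of 8, counted round the arch from the left heel: left premolar pair, 15 mm long along the arch. Point on the arch centreline at its mid-length, at tooth-top height: 38 mm over the bench when home, up to 42.5 when proud. It slides straight down on its pins against about 1.5 N of friction to a hard stop and stays where it is left
- die_4_top (a point): die 4 of 8, counted round the arch from the left heel: left front teeth (three), 23.5 mm long along the arch. Point on the arch centreline at its mid-length, at tooth-top height: 38 mm over the bench when home, up to 42.5 when proud. It slides straight down on its pins against about 1.5 N of friction to a hard stop and stays where it is left
- die_5_top (a point): die 5 of 8, counted round the arch from the left heel: right front teeth (three), 23.5 mm long along the arch. Point on the arch centreline at its mid-length, at tooth-top height: 38 mm over the bench when home, up to 42.5 when proud. It slides straight down on its pins against about 1.5 N of friction to a hard stop and stays where it is left
- die_6_top (a point): die 6 of 8, counted round the arch from the left heel: right premolar pair, 15 mm long along the arch. Point on the arch centreline at its mid-length, at tooth-top height: 38 mm over the bench when home, up to 42.5 when proud. It slides straight down on its pins against about 1.5 N of friction to a hard stop and stays where it is left
- die_7_top (a point): die 7 of 8, counted round the arch from the left heel: right front molar, 12 mm long along the arch. Point on the arch centreline at its mid-length, at tooth-top height: 38 mm over the bench when home, up to 42.5 when proud. It slides straight down on its pins against about 1.5 N of friction to a hard stop and stays where it is left
- die_8_top (a point): die 8 of 8, counted round the arch from the left heel: right rearmost molar, 12 mm long along the arch. Point on the arch centreline at its mid-length, at tooth-top height: 38 mm over the bench when home, up to 42.5 when proud. It slides straight down on its pins against about 1.5 N of friction to a hard stop and stays where it is left
- lock_left (a joint): angle of the left locking arm, rad: 0 = shut (parallel to tray x, along the +y side; a hard stop), grows as the arm's rear end swings outwards to +y; at most 1.2. Stiff hinge (about 0.025 N m), stays where it is left
- lock_left_end (a point): centre of the thickened free end of the left locking arm, 46 mm from its hinge, half-way up. The arm is a blue plastic bar, 5 mm thick (outer face of the 6 mm long thick end 5 mm from the midline), 51 mm long from hinge to tip, its top 21 mm and its underside 8.5 mm above the bench
- lock_left_hinge (a point): upright hinge axis of the left locking arm at half the arm's height; in the tray's frame x = -14, y = +39.5 mm
- lock_right (a joint): angle of the right locking arm, rad: 0 = shut (parallel to tray x, along the -y side; a hard stop), grows as the arm's rear end swings outwards to -y; at most 1.2. Stiff hinge (about 0.025 N m), stays where it is left
- lock_right_end (a point): centre of the thickened free end of the right locking arm, 46 mm from its hinge, half-way up. The arm is a blue plastic bar, 5 mm thick (outer face of the 6 mm long thick end 5 mm from the midline), 51 mm long from hinge to tip, its top 21 mm and its underside 8.5 mm above the bench
- lock_right_hinge (a point): upright hinge axis of the right locking arm at half the arm's height; in the tray's frame x = -14, y = -39.5 mm
- stain_jar: stain jar with a red lid, 42 mm across, 46 mm high; loose bystander to the left of the tray. Origin: centre of its underside
- tweezers: steel tweezers, 132 mm long, lying flat; loose bystander at the right edge of the bench. Origin: centre of its underside
- opposing_model: green plaster dental model, 48 x 60 x 25 mm; loose bystander. Origin: centre of its underside
- wax_tin: round wax tin with a red lid, 66 mm across, 24 mm high; loose bystander. Origin: centre of its underside
- blue_cup: small blue cup, 30 mm across, 13 mm high; loose bystander. Origin: centre of its underside

How it is judged:
By the outcome, as a careful person would: the job done as asked, in the order asked, and still so for the second after the job is handed in, with the robot touching nothing.
It also fails if it takes over 61 s, if anything falls off the work surface, if the arm or the gripper's body presses on something with over 40 N, if the wrist force passes 120 N, or if a joint passes its speed limit or range.

ROBOT

A 6-joint arm with a two-finger parallel gripper is mounted at the origin on a cart in front of the work surface, level with it; the furniture and walls round the work are solid. World frame = base frame: x ahead of the robot, y to its left, z up, the work surface at z = 0. Lengths are in m, angles in degrees, forces in N, time in s.
With the tool pointing down it reaches from about 0.225 to 0.875 m from the base axis. Payload 3.4 kg.
Tool frame: the origin (TCP) lies midway between the tips of the shut fingers; the grasp point (between the pads) lies env.tcp_to_grasp behind it (env.tcp_to_grasp is the distance from the TCP to the grasp point, in m); z points along the fingers, y is the line along which they close (so a half turn about z gives the same grasp; the last joint's range is limited). The gripper opens to 85 mm and grips with 20 to 120 N. Pads are 22 mm wide; open, the fingers measure 114 mm over their backs; the gripper's body (76 mm by 85 mm) begins 54 mm behind the grasp point. The pads swing forward as they close: fully open they stand 13 mm farther back than shut.
Start: joints at [-82.735, 15.808, 86.224, -0, 77.962, -6.933], TCP at [0.141, -0.557, 0.231] pointing down, gripper open.
Joint ranges: [-165.64, 165.64], [-43.16, 119.46], [12.63, 154.43], [-67.54, 247.53], [6.08, 155.33], [-154.97, 154.97]. Speed limits (degrees/s): [147.25, 147.25, 180, 180, 180, 180].

INTERFACE

Orientations are given as a 3x3 rotation matrix whose columns are the frame's x, y, z axes.
In Python, from plant import env, vision, ticket gives the robot as it stands (env), with the cameras (vision) and the job (ticket).
- The arm moves only by the shell command python3 drive.py 'ROWS' [FORCE]. ROWS is a JSON object whose key "steps" holds a list of rows, 1 to 10 of them, each of 7 numbers: a rotation vector rx, ry, rz in degrees, then dx, dy, dz in m, then the opening from 0.0 (shut) to 1.0 (fully open); each row shifts and turns the commanded pose from where the row before left it, along the tool's axes as they then stand; what a row does not reach is not made up. A row lasts 1/8 s, in which the tool goes at most 0.0625 m and 10.7 degrees, less where a joint would pass 70% of its speed; a pose out of reach is approached as far as the arm can. The fingers move at their own pace and stop on an object; FORCE is the grip in N (left out, the last holds). Time passes only in rows, so rows that do not move let the fingers close. It prints the time, the measured TCP pose, the force, the opening and the grip force at its end. Input that does not fit is refused with a message, and nothing moves.
- env.get_obs(): the state, without advancing time (a new reading comes with each control period).
- vision.snapshot(name): name is "scene" or "top" or "wrist"; returns a dict with "frame" (420x560x3 uint8, red, green, blue), "fx", "fy", "cx", "cy" (pixels), "T" (4x4, takes a point from camera to world coordinates). Camera axes: x right, y down, z forward; pixel columns grow to the right and rows downward; lengths in m; the calibration is good to about 2 mm. A picture is of the moment at which its call begins. There is no depth.
- ticket.sign_off(): hands the job in; it is judged then, once.
The state is a dict: "t": time; "joints": joint angles; "qvel": joint speeds; "joint_efforts": joint torques, N m; "eef_pos": TCP position; "eef_rot": TCP orientation; "force": force on the tool from outside, world axes, zero at the start; "torque": the same for the moment, N m; "gripper_width": opening from 0.0 (shut) to 1.0 (fully open); "grasp_force": force on a finger pad.
Only numpy, scipy, OpenCV 4.12 (cv2) and the standard library are available. Lean on these libraries where they do the work, as an engineer would, in place of code of your own. Each camera call takes 0.05 s, during which the arm holds its last target. There are 200 camera calls.

## Working session

There is one attempt and no reset: what is moved stays moved. The work goes in short steps, Python scripts to look and compute and a shell command to move; the robot and the scene stay as the last step left them, time stands still between calls to the robot, and variables do not carry over. Pictures are saved under pics/ and viewed, at most 10 in all, crops included, and the job is handed in when it is done.

```bash
ls; mkdir -p pics; python3 - <<'E'
from plant import env, vision, ticket
import cv2,numpy as np
o=env.get_obs();print(o['t'],o['eef_pos'],o['eef_rot'],o['force'],env.tcp_to_grasp)
for n in("top","scene"):
    s=vision.snapshot(n);cv2.imwrite(f"pics/{n}0.png",s["frame"][:,:,::-1]);print(n,s["fx"],s["fy"],s["cx"],s["cy"],s["T"].round(4).tolist())
E
```

```text
drive.py
pics
plant.py
0.0 [ 0.14095181 -0.55691398  0.2304237 ] [[ 9.69443865e-01  2.45313128e-01 -2.49634355e-04]
 [ 2.45313167e-01 -9.69442156e-01  1.83206339e-03]
 [ 2.07423133e-04 -1.83732121e-03 -9.99998291e-01]] [ 0.67939404 -0.41061353  1.2698746 ] 0.0187
top 463.6896105131574 463.6896105131574 285.48736876194107 210.88460352625924 [[-0.0193, -0.9808, 0.1939, 0.3568], [-0.9998, 0.0187, -0.005, -0.0574], [0.0012, -0.1939, -0.981, 1.0907], [0.0, 0.0, 0.0, 1.0]]
scene 494.0577739884057 494.0577739884057 285.2983213805975 211.18435911841627 [[0.2698, -0.4678, 0.8417, -0.3475], [-0.9626, -0.109, 0.2479, -0.3074], [-0.0242, -0.8771, -0.4797, 0.5515], [0.0, 0.0, 0.0, 1.0]]
```

View pics/top0.png

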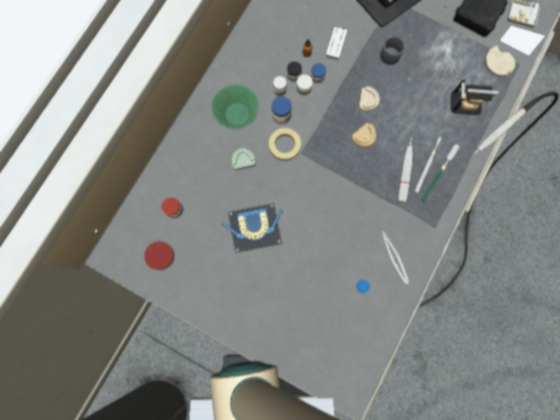

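View pics/scene0.png

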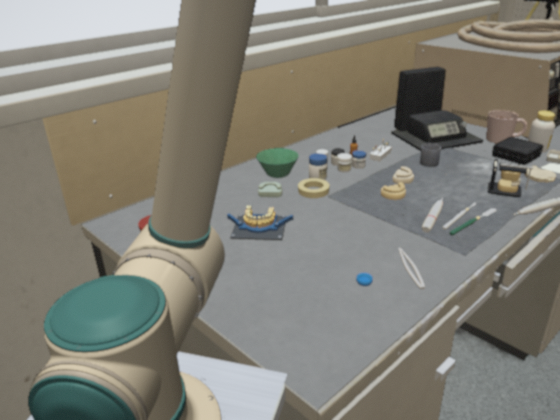

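Top view: the tray's plate is centred near (255,228) with its heel towards image-up (world +x), and both blue arms are swung out to about (223,226) and (282,212). The jar is at (172,207), the tin at (159,255), the cup at (363,286) and the green model at (243,158). The scene view agrees, with the tray at (260,222).

```bash
cat > h.py <<'E'
import numpy as np,cv2
from plant import env, vision, ticket
def ray(s,uv):
    uv=np.atleast_2d(uv).astype(float);d=np.c_[(uv[:,0]-s["cx"])/s["fx"],(uv[:,1]-s["cy"])/s["fy"],np.ones(len(uv))]@s["T"][:3,:3].T
    return s["T"][:3,3],d
def onplane(s,uv,z):
    p,d=ray(s,uv);return p+d*((z-p[2])/d[:,2])[:,None]
def proj(s,P):
    P=np.atleast_2d(P);c=(P-s["T"][:3,3])@s["T"][:3,:3];return np.c_[s["fx"]*c[:,0]/c[:,2]+s["cx"],s["fy"]*c[:,1]/c[:,2]+s["cy"]]
def save(s,name,box=None,k=1):
    f=s["frame"][:,:,::-1]
    if box: f=f[box[1]:box[3],box[0]:box[2]]
    cv2.imwrite("pics/"+name,cv2.resize(f,None,fx=k,fy=k,interpolation=cv2.INTER_CUBIC))
E
python3 - <<'E'
from h import *
s=vision.snapshot("top");save(s,"top1.png",(200,130,320,260),4)
print(onplane(s,[[229,210],[274,205],[281,243],[236,252],[255,228]],.006).round(3))
w=vision.snapshot("wrist");o=env.get_obs()
R=o["eef_rot"];print("cam in tool",(R.T@(w["T"][:3,3]-o["eef_pos"])).round(4),(R.T@w["T"][:3,:3]).round(3),w["fx"],w["cx"],w["cy"])
E
```

```text
[[ 0.576  0.072  0.006]
 [ 0.586 -0.036  0.006]
 [ 0.494 -0.051  0.006]
 [ 0.475  0.055  0.006]
 [ 0.531  0.01   0.006]]
cam in tool [ 8.33e-02  1.00e-04 -1.43e-01] [[ 0.    -0.946 -0.324]
 [ 1.     0.001 -0.001]
 [ 0.002 -0.324  0.946]] 340.77621817499227 275.90131926417996 211.50790256224306
```

View pics/top1.png

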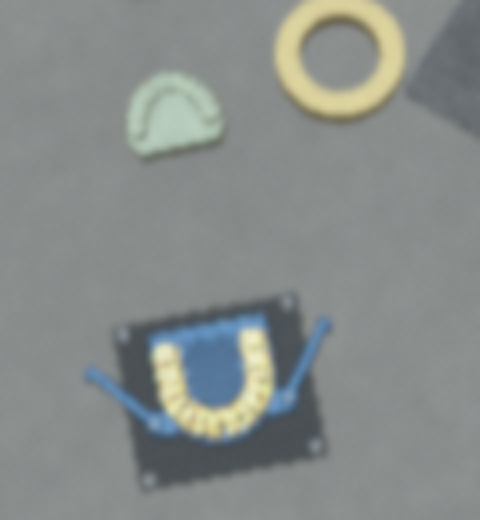

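```bash
python3 drive.py '{"steps":[[0, 0, 0, 0.0424, -0.0346, 0, 0], [0, 0, 0, 0.0424, -0.0346, 0, 0], [0, 0, 0, 0.0424, -0.0346, 0, 0], [0, 0, 0, 0.0424, -0.0346, 0, 0], [0, 0, 0, 0.0424, -0.0346, 0, 0], [0, 0, 0, 0.0424, -0.0346, 0, 0], [0, 0, 0, 0.0424, -0.0346, 0, 0], [0, 0, 0, 0.0424, -0.0346, 0, 0], [0, 0, 0, 0.0424, -0.0346, 0, 0], [0, 0, 0, 0.0424, -0.0346, 0, 0]]}' 20; python3 drive.py '{"steps":[[0, 0, 0, 0.0424, -0.0346, 0, 0], [0, 0, 0, 0.0424, -0.0346, 0, 0], [0, 0, 0, 0.0424, -0.0346, 0, 0], [0, 0, 4.8, 0, 0, 0.02, 0], [0, 0, 0, 0, 0, 0.01, 0]]}'
python3 - <<'E'
from h import *
o=env.get_obs();print(o['t'],o['eef_pos'],np.degrees(np.arctan2(o['eef_rot'][1,0],o['eef_rot'][0,0])),o['force'],o['gripper_width'])
s=vision.snapshot("wrist");save(s,"w1.png",None,1.4)
np.save("w1.npy",s,allow_pickle=True)
E
```

```text
t: 1.45
eef_pos: [0.4681, -0.1165, 0.2313]
eef_rot: [[0.969, 0.245, 0.0], [0.245, -0.969, -0.0], [0.0, 0.001, -1.0]]
force: [-0.5, 0.3, 1.4]
gripper_width: 0.002
grasp_force: 0.0
t: 2.08
eef_pos: [0.5645, 0.0145, 0.1999]
eef_rot: [[0.986, 0.166, -0.002], [0.166, -0.986, -0.0], [-0.002, -0.0, -1.0]]
force: [-0.1, 0.2, 0.4]
gripper_width: 0.002
grasp_force: 0.0
2.075 [0.56446648 0.01445454 0.19987456] 9.528201550518444 [-0.12615506  0.20743661  0.37453359] 0.002099896285426087
```

View pics/w1.png

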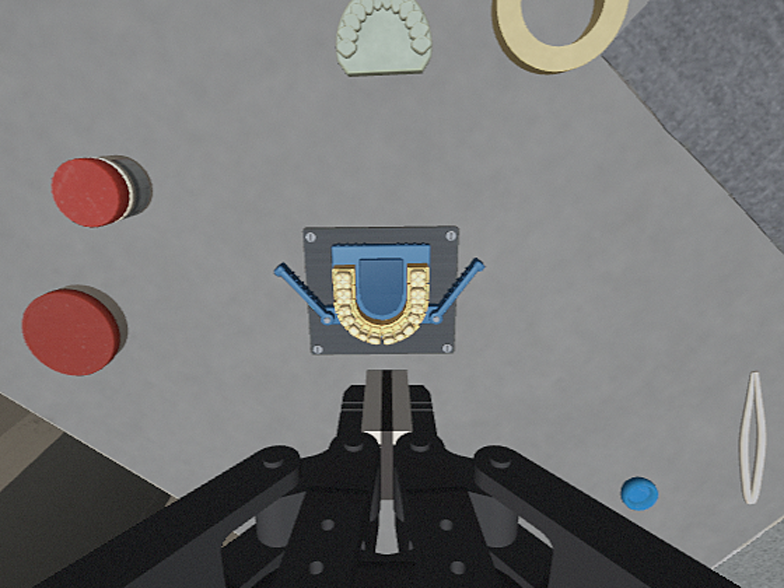

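The wrist view (1.4x) shows the plate corners near (304,226), (458,226), (455,354), (310,354), the arm ends at (280,270) and (480,265), and the hinges at (327,319) and (436,319). The shut fingertips are about 14 mm across.

```bash
cat > meas.py <<'E'
from h import *
def tray(s):
    f=s["frame"].astype(int);r,g,b=f[...,0],f[...,1],f[...,2]
    near=np.zeros(r.shape,np.uint8);C=proj(s,[[.532,.01,.006]])[0];cv2.circle(near,tuple(int(v) for v in C),85,1,-1)
    m=((np.maximum(np.maximum(r,g),b)<100)&(near>0)).astype(np.uint8)
    m=cv2.morphologyEx(m,cv2.MORPH_OPEN,np.ones((3,3)))
    cs,_=cv2.findContours(m,cv2.RETR_EXTERNAL,cv2.CHAIN_APPROX_NONE);cs=[c for c in cs if cv2.contourArea(c)>50 and c[:,0,1].max()<C[1]+60]
    h=cv2.convexHull(np.vstack(cs))[:,0,:]
    W=onplane(s,h,.006)[:,:2];rect=cv2.minAreaRect((W*1e3).astype(np.float32))
    return rect,h
if __name__=="__main__":
    s=np.load("w1.npy",allow_pickle=True).item()
    rect,h=tray(s);print(rect);q=cv2.approxPolyDP(h,6,True)[:,0];print(q)
    print(onplane(s,q,.006).round(4))
    t=vision.snapshot("top");
    try: print(tray(t)[0])
    except Exception as e: print(e)
E
python3 meas.py; python3 -c "
import numpy as np
s=np.load('w1.npy',allow_pickle=True).item()['frame'];print(s[170:250:8,190:330:12].max(2))"
```

```text
((534.4736938476562, 13.983016967773438), (99.86213684082031, 121.99686431884766), 9.587145805358887)
[[326 162]
 [331 197]
 [324 243]
 [315 252]
 [222 246]
 [213 203]
 [218 162]]
[[ 0.5917 -0.0312  0.006 ]
 [ 0.557  -0.0441  0.006 ]
 [ 0.5052 -0.0479  0.006 ]
 [ 0.493  -0.0405  0.006 ]
 [ 0.4833  0.0603  0.006 ]
 [ 0.5304  0.0752  0.006 ]
 [ 0.5739  0.0748  0.006 ]]
((607.8629760742188, 34.434173583984375), (262.6074523925781, 161.42987060546875), 0.15978527069091797)
[[143 143 144  90  95  94  92  90  90  95  95 128]
 [143 144 141  90 188 184 183 183 181 182  94  92]
 [148 153 143  93 178 181 157 154 152 182  94  95]
 [147 197 144  94 198 209 143 141 144 235  97  95]
 [147 147  45  95 220 149 139 137 135 219  93  92]
 [142 143 158 100 173 188 137 133 129 211  95 136]
 [147 146 148 171 106 179 134 136 179 196  53  88]
 [143 146 148  93  54 187  96 176 211 215 105  96]
 [147 142 147  97  95 195 232 195 206 197  93  93]
 [147 147 147  94  94  95 216 129 240  95  95  94]]
```

```bash
python3 drive.py '{"steps":[[0, 0, 0, -0.03, 0, 0.035, 0], [0, 0, 0, -0.03, 0, 0.035, 0], [0, 0, 0, 0, 0, 0, 0]]}'
cat > meas.py <<'E'
from h import *
def tray(s,z=.006,c=[.534,.011,.006]):
    f=s["frame"].max(2);near=np.zeros(f.shape,np.uint8)
    k=proj(s,[c,[c[0],c[1]+.075,.006]]);cv2.circle(near,tuple(int(v) for v in k[0]),int(np.linalg.norm(k[1]-k[0])),1,-1)
    m=((f>74)&(f<112)&(near>0)&(np.ptp(s["frame"],2)<25)).astype(np.uint8)
    m=cv2.morphologyEx(m,cv2.MORPH_OPEN,np.ones((7,7)))
    cs,_=cv2.findContours(m,cv2.RETR_EXTERNAL,cv2.CHAIN_APPROX_NONE)
    h=cv2.convexHull(np.vstack([c for c in cs if cv2.contourArea(c)>150]))[:,0,:]
    return cv2.minAreaRect((onplane(s,h,z)[:,:2]*1e3).astype(np.float32)),cv2.approxPolyDP(h,5,True)[:,0]
E
python3 - <<'E'
from meas import *
s=vision.snapshot("wrist");np.save("w2.npy",s,allow_pickle=True)
for x in (np.load("w1.npy",allow_pickle=True).item(),s): r,q=tray(x);print(r,q.tolist())
c=np.array(r[0])/1e3;a=np.radians(9.5);R=np.array([[np.cos(a),-np.sin(a)],[np.sin(a),np.cos(a)]])
im=s["frame"][:,:,::-1].copy();im=cv2.resize(im,None,fx=1.4,fy=1.4)
for i,(x,y,z) in enumerate([(50,56,6),(50,-56,6),(-50,56,6),(-50,-56,6),(33,25,38),(33,25,42.5),(33,-25,38),(33,-25,42.5),(-22,0,38),(-22,0,42.5),(-14,39.5,21),(-14,-39.5,21)]):
    p=np.r_[c+R@[x/1e3,y/1e3],z/1e3];u=proj(s,p)[0]*1.4;cv2.drawMarker(im,tuple(int(v) for v in u),(0,0,255) if z!=38 else (0,255,0),0,8)
cv2.imwrite("pics/w2.png",im)
E
```

```text
t: 2.55
eef_pos: [0.5006, 0.0036, 0.1292]
eef_rot: [[0.987, 0.162, -0.008], [0.162, -0.987, 0.001], [-0.008, -0.002, -1.0]]
force: [0.1, 0.3, 0.4]
gripper_width: -0.004
grasp_force: 0.0
((533.5703735351562, 13.423446655273438), (97.89437866210938, 111.57716369628906), 9.587140083312988) [[326, 172], [324, 244], [314, 252], [231, 252], [222, 245], [217, 173], [226, 164], [317, 163]]
((533.5946044921875, 13.297599792480469), (99.65428924560547, 111.12408447265625), 10.160868644714355) [[344, 105], [339, 208], [327, 217], [225, 219], [205, 209], [197, 107], [207, 94], [333, 92]]
```

View pics/w2.png

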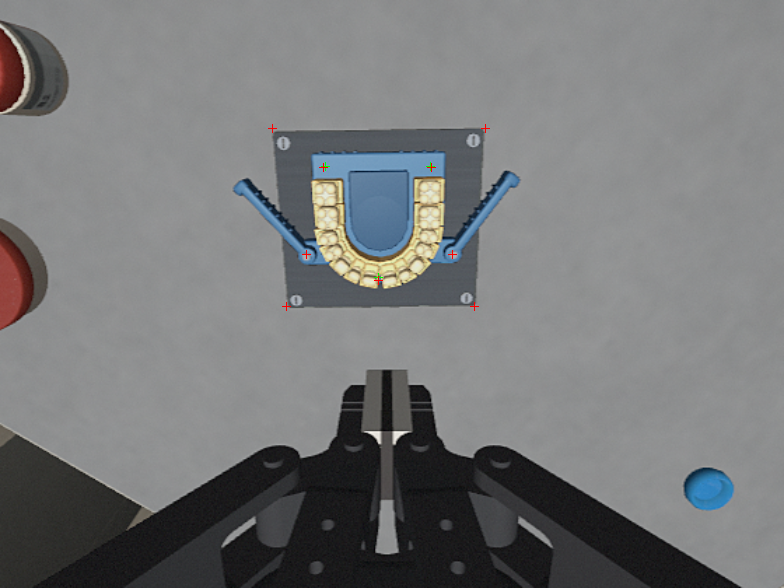

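The overlay confirms the tray pose: plate corners and hinge marks coincide with the picture, and the heel ends at about (325,180) and (430,180). Centre (0.5336, 0.0134), yaw about 9.7°.

```bash
cat > go.py <<'E'
import sys
from h import *
o=env.get_obs();a=np.radians(9.7);R=np.array([[np.cos(a),-np.sin(a)],[np.sin(a),np.cos(a)]])
for t in sys.argv[1:]:
    x,y=map(float,t.split(","));p=np.array([.5336,.0134])+R@[x/1e3,y/1e3]
    d=np.r_[p-o['eef_pos'][:2],0]
    print(t,"tool delta mm",(o['eef_rot'].T@d*1e3).round(1)[:2])
ex=np.array([np.cos(a),np.sin(a)]);tp=R.T@(o['eef_pos'][:2]-[.5336,.0134])*1e3
print("t",o['t'],"tray-xy",tp.round(1),"z",(o['eef_pos'][2]*1e3).round(2),"F",o['force'].round(2),"yaw",np.degrees(np.arctan2(o['eef_rot'][1,0],o['eef_rot'][0,0])).round(2),"tilt",o['eef_rot'][:2,2].round(4),"w",o['gripper_width'])
E
python3 go.py 15,25
```

```text
15,25 tool delta mm [ 45.2 -30.3]
t 2.6 tray-xy [-30.4  -5. ] z 131.16 F [ 1.14 -0.15  1.09] yaw 9.34 tilt [-0.0015  0.0002] w 0.006068021126620824
```

```bash
python3 drive.py '{"steps":[[0, 0, 0, 0.0226, -0.0152, 0.03, 0], [0, 0, 0, 0.0226, -0.0152, 0.03, 0], [0, 0, 0, 0, 0, 0.025, 0], [0, 0, 0, 0, 0, 0, 0], [0, 0, 0, 0, 0, 0, 0]]}' >/dev/null; python3 go.py 15,25
```

```text
15,25 tool delta mm [-3.4 -0.1]
t 3.225 tray-xy [18.4 24.8] z 47.94 F [-0.11  0.85  1.17] yaw 9.38 tilt [ 0.0036 -0.0003] w 0.00023221149563159164
```

```bash
python3 drive.py '{"steps":[[0, 0, 0, -0.0025, 0, 0.002, 0], [0, 0, 0, 0, 0, 0.002, 0], [0, 0, 0, 0, 0, 0.002, 0], [0, 0, 0, 0, 0, 0, 0]]}' >/dev/null; python3 go.py 15,25;python3 drive.py '{"steps":[[0, 0, 0, 0, 0, 0.001, 0], [0, 0, 0, 0, 0, 0, 0]]}' >/dev/null; python3 go.py 15,25;
```

```text
15,25 tool delta mm [0.9 0.3]
t 3.725 tray-xy [14.1 25.3] z 40.49 F [0.15 0.13 1.49] yaw 9.4 tilt [ 0.0007 -0.0003] w -0.0019194851585703308
15,25 tool delta mm [0.9 0.4]
t 3.975 tray-xy [14.1 25.4] z 39.37 F [ 0.8  -0.98  1.52] yaw 9.4 tilt [ 0.0004 -0.0004] w -0.0044369188599892315
```

```bash
python3 drive.py '{"steps":[[0, 0, 0, 0, 0, 0.0006, 0], [0, 0, 0, 0, 0, 0, 0]]}' >/dev/null; python3 go.py 15,25;python3 drive.py '{"steps":[[0, 0, 0, 0, 0, 0.0006, 0], [0, 0, 0, 0, 0, 0, 0]]}' >/dev/null; python3 go.py 15,25; python3 drive.py '{"steps":[[0, 0, 0, 0, 0, 0.0004, 0], [0, 0, 0, 0, 0, 0, 0]]}' >/dev/null; python3 go.py
```

```text
15,25 tool delta mm [0.8 0.4]
t 4.225 tray-xy [14.2 25.4] z 38.75 F [ 0.38 -1.25  2.56] yaw 9.4 tilt [ 0.0005 -0.0003] w 0.0001217072152058194
15,25 tool delta mm [0.9 0.4]
t 4.475 tray-xy [14.1 25.4] z 38.1 F [-0.02 -0.38  2.02] yaw 9.4 tilt [ 0.0005 -0.0003] w -0.00041004199509607036
t 4.725 tray-xy [14.2 25.4] z 38.05 F [-0.03 -1.28  5.27] yaw 9.4 tilt [ 0.0006 -0.0003] w 0.0012996684382906769
```

```bash
python3 drive.py '{"steps":[[0, 0, 0, 0, 0, -0.0075, 0], [0, 0, 0, -0.0187, 0.0016, 0, 0], [0, 0, 0, 0, 0, 0.002, 0], [0, 0, 0, 0, 0, 0.0023, 0], [0, 0, 0, 0, 0, 0.0023, 0], [0, 0, 0, 0, 0, 0, 0]]}' >/dev/null; python3 go.py; python3 drive.py '{"steps":[[0, 0, 0, 0, 0, 0.0006, 0], [0, 0, 0, 0, 0, 0, 0]]}' >/dev/null; python3 go.py
```

```text
t 5.475 tray-xy [-4.4 24.2] z 38.27 F [-0.12 -0.6   0.6 ] yaw 9.4 tilt [-0.0001  0.0001] w -0.001089842316187769
t 5.725 tray-xy [-4.3 24. ] z 38.06 F [-0.34  0.58  0.91] yaw 9.39 tilt [0.0008 0.    ] w 0.0033329113536545445
```

```bash
python3 drive.py '{"steps":[[0, 0, 0, 0, 0, 0.0003, 0], [0, 0, 0, 0, 0, 0, 0]]}' >/dev/null; python3 go.py
```

```text
t 5.975 tray-xy [-4.3 24. ] z 38.04 F [-0.14  0.49  4.58] yaw 9.39 tilt [ 0.0012 -0.    ] w 0.0008376600344846666
```

```bash
python3 drive.py '{"steps":[[0, 0, 0, 0, 0, -0.0075, 0], [0, 0, 0, -0.0149, 0.0124, 0, 0], [0, 0, 0, 0, 0, 0.0022, 0], [0, 0, 0, 0, 0, 0.0022, 0], [0, 0, 0, 0, 0, 0.0022, 0], [0, 0, 0, 0, 0, 0.0005, 0], [0, 0, 0, 0, 0, 0, 0]]}' >/dev/null; python3 go.py; python3 drive.py '{"steps":[[0, 0, 0, 0, 0, 0.0003, 0], [0, 0, 0, 0, 0, 0, 0]]}' >/dev/null; python3 go.py
```

```text
t 6.85 tray-xy [-19.6  11.7] z 38.05 F [-0.64 -0.26  1.34] yaw 9.42 tilt [-0.     -0.0003] w 0.0005561144192827755
t 7.1 tray-xy [-19.6  11.7] z 38.03 F [-1.31 -0.42  4.69] yaw 9.41 tilt [ 0.0003 -0.0002] w 0.0004608391408221646
```

Next die 5, at tray (-19.2, -11.6).

```bash
python3 drive.py '{"steps":[[0, 0, 0, 0, 0, -0.0075, 0], [0, 0, 0, 0.0004, 0.0233, 0, 0], [0, 0, 0, 0, 0, 0.0022, 0], [0, 0, 0, 0, 0, 0.0022, 0], [0, 0, 0, 0, 0, 0.0022, 0], [0, 0, 0, 0, 0, 0.0005, 0], [0, 0, 0, 0, 0, 0, 0]]}' >/dev/null; python3 go.py; python3 drive.py '{"steps":[[0, 0, 0, 0, 0, 0.0003, 0], [0, 0, 0, 0, 0, 0, 0]]}' >/dev/null; python3 go.py
```

```text
t 7.975 tray-xy [-19.5 -11.1] z 38.07 F [ 1.18 -1.48  0.63] yaw 9.41 tilt [-0.0003  0.0003] w 0.0009233204840709207
t 8.225 tray-xy [-19.5 -11.2] z 38.03 F [-0.41  1.25  3.01] yaw 9.39 tilt [-0.0001  0.0004] w 0.00015767940226561733
```

```bash
python3 drive.py '{"steps":[[0, 0, 0, 0, 0, 0.0001, 0], [0, 0, 0, 0, 0, 0, 0]]}' >/dev/null; python3 go.py; python3 drive.py '{"steps":[[0, 0, 0, 0, 0, -0.0075, 0], [0, 0, 0, 0.0149, 0.0127, 0, 0], [0, 0, 0, 0, 0, 0.0022, 0], [0, 0, 0, 0, 0, 0.0022, 0], [0, 0, 0, 0, 0, 0.0022, 0], [0, 0, 0, 0, 0, 0.0005, 0], [0, 0, 0, 0, 0, 0, 0]]}' >/dev/null; python3 go.py; python3 drive.py '{"steps":[[0, 0, 0, 0, 0, 0.0004, 0], [0, 0, 0, 0, 0, 0, 0]]}' >/dev/null; python3 go.py
```

```text
t 8.475 tray-xy [-19.5 -11.3] z 37.99 F [-0.36  2.04  5.5 ] yaw 9.38 tilt [-0.      0.0004] w 0.0018865765687536866
t 9.35 tray-xy [ -4.9 -24.3] z 38.12 F [-0.18 -0.73  0.77] yaw 9.4 tilt [-0.0004 -0.0001] w 0.0010669107243133778
t 9.6 tray-xy [ -4.9 -24.3] z 38.03 F [-1.77 -0.89  5.62] yaw 9.4 tilt [-0.0003 -0.0001] w 0.001139679449622535
```

```bash
python3 drive.py '{"steps":[[0, 0, 0, 0, 0, -0.0075, 0], [0, 0, 0, 0.0199, 0.0007, 0, 0], [0, 0, 0, 0, 0, 0.0022, 0], [0, 0, 0, 0, 0, 0.0022, 0], [0, 0, 0, 0, 0, 0.0022, 0], [0, 0, 0, 0, 0, 0.0004, 0], [0, 0, 0, 0, 0, 0, 0]]}' >/dev/null; python3 go.py; python3 drive.py '{"steps":[[0, 0, 0, 0, 0, 0.0003, 0], [0, 0, 0, 0, 0, 0, 0]]}' >/dev/null; python3 go.py; python3 drive.py '{"steps":[[0, 0, 0, 0, 0, 0.0002, 0], [0, 0, 0, 0, 0, 0, 0]]}' >/dev/null; python3 go.py
```

```text
t 10.475 tray-xy [ 14.9 -25.1] z 38.17 F [-0.2   0.18 -0.39] yaw 9.4 tilt [-0.0003 -0.0001] w -0.00010555519201622763
t 10.725 tray-xy [ 15.2 -25.2] z 38.06 F [-0.63  0.32  2.59] yaw 9.4 tilt [-0.0001 -0.0002] w 0.0015160318342600807
t 10.975 tray-xy [ 15.2 -25.2] z 38.06 F [-1.68  0.64  4.86] yaw 9.4 tilt [ 0.     -0.0002] w 0.0019056801162972454
```

```bash
python3 drive.py '{"steps":[[0, 0, 0, 0, 0, -0.03, 0], [0, 0, 0, -0.03, -0.0125, -0.025, 0], [0, 0, 0, -0.03, -0.0125, -0.025, 0], [0, 0, 0, 0, 0, 0, 0]]}' >/dev/null; python3 go.py; python3 - <<'E'
from meas import *
s=vision.snapshot("wrist");np.save("w3.npy",s,allow_pickle=True);save(s,"w3.png",(150,60,400,240),3.2)
E
```

```text
t 11.475 tray-xy [-45.3   0.7] z 119.17 F [0.21 0.21 0.5 ] yaw 9.42 tilt [ 0.0025 -0.0002] w -0.00298200595233665
```

View pics/w3.png

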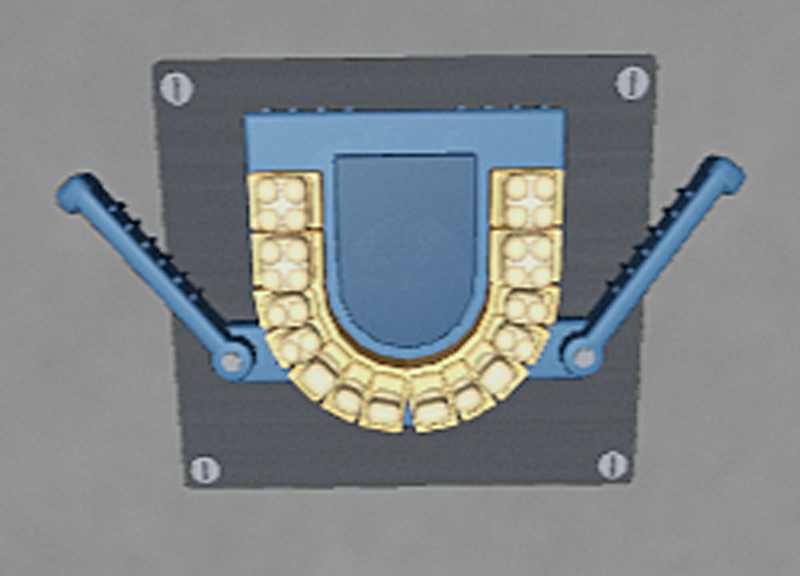

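The enlarged view shows all eight dies level and symmetric, with no visible steps. Arm ends are at about (75,192) and (728,172), hinges at (231,360) and (585,357). I'll re-press the two rearmost molars on their own, to be sure.

```bash
python3 drive.py '{"steps":[[0, 0, 0, 0.03, 0.013, 0.03, 0], [0, 0, 0, 0.039, 0.0127, 0.03, 0], [0, 0, 0, 0, 0, 0.014, 0], [0, 0, 0, 0, 0, 0, 0], [0, 0, 0, 0, 0, 0, 0]]}' >/dev/null; python3 go.py 24,-25
```

```text
24,-25 tool delta mm [ 0.2 -0.7]
t 12.15 tray-xy [ 23.8 -25.7] z 43.9 F [-0.27  0.42  0.7 ] yaw 9.4 tilt [-0.0004 -0.    ] w 0.0015811586720724947
```

```bash
python3 drive.py '{"steps":[[0, 0, 0, 0, 0, 0.0022, 0], [0, 0, 0, 0, 0, 0.0022, 0], [0, 0, 0, 0, 0, 0.0014, 0], [0, 0, 0, 0, 0, 0, 0]]}' >/dev/null; python3 go.py;python3 drive.py '{"steps":[[0, 0, 0, 0, 0, 0.0004, 0], [0, 0, 0, 0, 0, 0, 0]]}' >/dev/null; python3 go.py
```

```text
t 12.65 tray-xy [ 24.2 -25.9] z 38.1 F [ 0.31  0.22 -1.03] yaw 9.4 tilt [ 0.0002 -0.0001] w -0.0033704073101738083
t 12.9 tray-xy [ 24.3 -25.9] z 38.0 F [-1.39  0.52  4.8 ] yaw 9.4 tilt [ 0.0002 -0.0001] w -0.0016574983146090527
```

```bash
python3 drive.py '{"steps":[[0, 0, 0, 0, 0, -0.0075, 0], [0, 0, 0, 0, -0.025, 0, 0], [0, 0, 0, 0, -0.0259, 0, 0], [0, 0, 0, 0, 0, 0.0022, 0], [0, 0, 0, 0, 0, 0.0022, 0], [0, 0, 0, 0, 0, 0.0022, 0], [0, 0, 0, 0, 0, 0.0005, 0], [0, 0, 0, 0, 0, 0, 0]]}' >/dev/null; python3 go.py; python3 drive.py '{"steps":[[0, 0, 0, 0, 0, 0.0003, 0], [0, 0, 0, 0, 0, 0, 0]]}' >/dev/null; python3 go.py
```

```text
t 13.9 tray-xy [24.7 24.3] z 38.06 F [ 0.27 -0.54  0.85] yaw 9.37 tilt [ 0.0003 -0.0005] w -0.00016623039184362427
t 14.15 tray-xy [24.7 24.4] z 38.01 F [-0.26 -2.07  3.92] yaw 9.41 tilt [ 0.0006 -0.0009] w 0.0008015015724353676
```

```bash
python3 - <<'E'
from h import *
a=np.radians(9.7);R=np.array([[np.cos(a),-np.sin(a)],[np.sin(a),np.cos(a)]])
f=lambda p:(((p[:,:2]-[.5336,.0134])@R)*1e3).round(1)
s=np.load("w3.npy",allow_pickle=True).item()
print(f(onplane(s,np.array([[75,192],[728,172],[231,360],[585,357]])/3.2+[150,60],.021)))
w=np.load("w1.npy",allow_pickle=True).item()
print("jar,tin",f(onplane(w,np.array([[90,192]])/1.4,.046)),f(onplane(w,np.array([[71,332]])/1.4,.024)))
E
```

```text
[[ 22.   70.7]
 [ 25.5 -68.8]
 [-14.8  39.3]
 [-14.4 -40.3]]
jar,tin [[ 79.5 177.4]] [[-23.1 225.3]]
```

```bash
python3 drive.py '{"steps":[[0, 0, 0, 0, 0, -0.022, 0], [0, 0, 0, 0, -0.038, 0, 0], [0, 0, 0, 0, -0.0375, 0, 0], [0, 0, 0, 0, 0, 0.025, 0], [0, 0, 0, 0, 0, 0.022, 0], [0, 0, 0, 0, 0, 0, 0]]}' >/dev/null; python3 go.py 25,60
```

```text
25,60 tool delta mm [ 2.1 41.1]
t 14.9 tray-xy [ 23.1 101.1] z 10.96 F [ 0.58 -0.2   0.86] yaw 9.4 tilt [-0.0046  0.    ] w 0.0014899431409611107
```

```bash
python3 drive.py '{"steps":[[0, 0, 0, 0.002, 0.008, -0.0015, 0], [0, 0, 0, 0, 0.008, 0, 0], [0, 0, 0, 0, 0.008, 0, 0], [0, 0, 0, 0, 0.008, 0, 0], [0, 0, 0, 0, 0.006, 0, 0], [0, 0, 0, 0, 0.004, 0, 0], [0, 0, 0, 0, 0.003, 0, 0], [0, 0, 0, 0, 0, 0, 0]]}' >/dev/null; python3 go.py 25,52;  python3 drive.py '{"steps":[[0, 0, 0, 0, 0.001, 0, 0], [0, 0, 0, 0, 0.001, 0, 0], [0, 0, 0, 0, 0, 0, 0]]}' >/dev/null; python3 go.py
```

```text
25,52 tool delta mm [-1.9  3. ]
t 15.9 tray-xy [26.9 55. ] z 14.37 F [1.6  0.36 3.4 ] yaw 9.41 tilt [ 0.0005 -0.0007] w -0.0003685617916212497
t 16.275 tray-xy [26.9 53.5] z 14.34 F [1.   1.03 3.98] yaw 9.4 tilt [ 0.0005 -0.0001] w -0.001793193855293747
```

```bash
python3 drive.py '{"steps":[[0, 0, 0, 0, 0.001, 0, 0], [0, 0, 0, 0, 0, 0, 0]]}' >/dev/null; python3 go.py; python3 drive.py '{"steps":[[0, 0, 0, 0, 0.0007, 0, 0], [0, 0, 0, 0, 0, 0, 0]]}' >/dev/null; python3 go.py; python3 - <<'E'
from h import *
s=vision.snapshot("wrist");save(s,"w4.png",None,1.4)
E
```

```text
t 16.525 tray-xy [26.8 52.4] z 14.27 F [1.12 1.39 4.45] yaw 9.4 tilt [ 0.0003 -0.0001] w 0.0017720460643950052
t 16.775 tray-xy [26.8 51.7] z 14.27 F [1.27 2.18 4.91] yaw 9.39 tilt [ 0.0002 -0.0001] w 0.002632547152131198
```

View pics/w4.png

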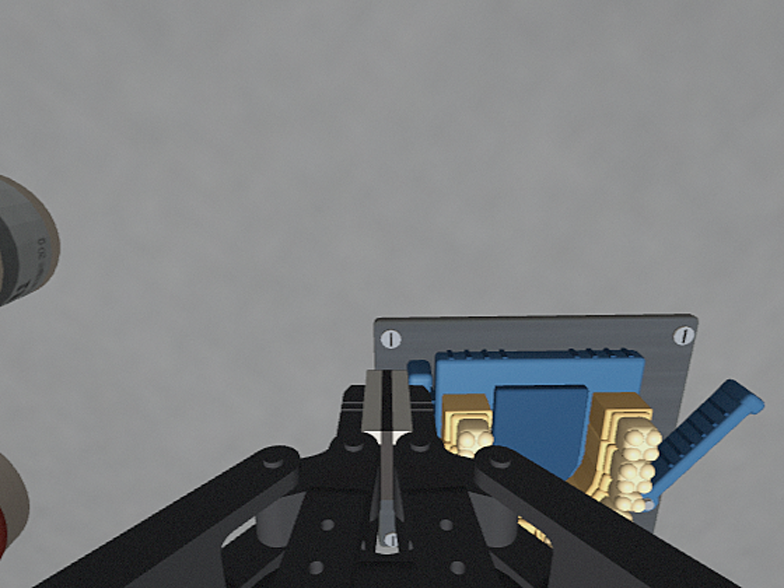

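The left arm is nearly shut against the tray side (arm end at (420,372), tray edge at 436). The finger is at its outer face.

```bash
python3 drive.py '{"steps":[[0, 0, 0, 0, 0.0004, 0, 0], [0, 0, 0, 0, 0, 0, 0]]}' >/dev/null; python3 go.py; python3 drive.py '{"steps":[[0, 0, 0, 0, 0.0004, 0, 0], [0, 0, 0, 0, 0, 0, 0]]}' >/dev/null; python3 go.py;  python3 drive.py '{"steps":[[0, 0, 0, 0, 0.0004, 0, 0], [0, 0, 0, 0, 0, 0, 0]]}' >/dev/null; python3 go.py
```

```text
t 17.075 tray-xy [26.8 51.5] z 14.27 F [0.37 0.78 4.75] yaw 9.39 tilt [0.0002 0.0002] w -0.0016016723682407436
t 17.325 tray-xy [26.8 51.3] z 14.26 F [1.87 2.8  4.82] yaw 9.37 tilt [0.0001 0.0006] w 0.0007014983404697835
t 17.575 tray-xy [26.7 51.2] z 14.29 F [0.57 4.39 5.45] yaw 9.37 tilt [0.    0.001] w -0.0012812013580330058
```

```bash
python3 drive.py '{"steps":[[0, 0, 0, 0, 0.0004, 0, 0], [0, 0, 0, 0, 0, 0, 0]]}' >/dev/null; python3 go.py; python3 drive.py '{"steps":[[0, 0, 0, 0, -0.02, 0, 0], [0, 0, 0, 0, -0.005, -0.055, 0], [0, 0, 0, 0, 0.058, 0, 0], [0, 0, 0, 0, 0.06, 0, 0], [0, 0, 0, 0, 0.06, 0, 0], [0, 0, 0, 0, 0, 0, 0]]}' >/dev/null; python3 go.py 25,-101
```

```text
t 17.825 tray-xy [26.7 51. ] z 14.28 F [0.96 3.63 6.23] yaw 9.36 tilt [-0.0001  0.0014] w 0.003262671173433497
25,-101 tool delta mm [ 0.1 -5.7]
t 18.575 tray-xy [  24.8 -106.7] z 68.12 F [-1.07  0.62 -0.48] yaw 9.12 tilt [-0.002  -0.0011] w 0.0030230309483758725
```

```bash
python3 drive.py '{"steps":[[0, 0, 0, 0, 0, 0.03, 0], [0, 0, 0, 0.001, 0, 0.023, 0], [0, 0, 0, 0, 0, 0, 0], [0, 0, 0, 0, 0, 0, 0]]}' >/dev/null; python3 go.py 25,-57; python3 drive.py '{"steps":[[0, 0, 0, 0, -0.01, 0, 0], [0, 0, 0, 0, -0.008, 0, 0], [0, 0, 0, 0, -0.008, 0, 0], [0, 0, 0, 0, -0.008, 0, 0], [0, 0, 0, 0, -0.006, 0, 0], [0, 0, 0, 0, -0.004, 0, 0], [0, 0, 0, 0, -0.002, 0, 0], [0, 0, 0, 0, 0, 0, 0]]}' >/dev/null; python3 go.py
```

```text
25,-57 tool delta mm [ -1.9 -45.1]
t 19.075 tray-xy [  26.7 -102.1] z 16.34 F [ 0.11  0.86 -0.67] yaw 9.44 tilt [-0.0007  0.0001] w 5.482387573685347e-05
t 20.075 tray-xy [ 26.7 -56.5] z 16.01 F [-0.45  0.52 -0.87] yaw 9.4 tilt [-0.0011  0.0003] w 0.0009444683641652772
```

```bash
python3 drive.py '{"steps":[[0, 0, 0, 0, -0.0015, 0, 0], [0, 0, 0, 0, -0.0015, 0, 0], [0, 0, 0, 0, -0.0012, 0, 0], [0, 0, 0, 0, 0, 0, 0]]}' >/dev/null; python3 go.py; python3 drive.py '{"steps":[[0, 0, 0, 0, -0.0006, 0, 0], [0, 0, 0, 0, 0, 0, 0]]}' >/dev/null; python3 go.py;  python3 drive.py '{"steps":[[0, 0, 0, 0, -0.0005, 0, 0], [0, 0, 0, 0, 0, 0, 0]]}' >/dev/null; python3 go.py
```

```text
t 20.575 tray-xy [ 27.1 -52.5] z 16.17 F [ 1.28 -0.01 -0.16] yaw 9.4 tilt [-0.0001  0.0001] w -0.0022841762898901524
t 20.825 tray-xy [ 27.2 -52. ] z 16.19 F [ 0.38 -1.29 -0.13] yaw 9.4 tilt [ 0.     -0.0001] w 0.0022653036087552604
t 21.075 tray-xy [ 27.2 -51.5] z 16.19 F [ 1.18 -0.2  -0.18] yaw 9.4 tilt [ 0.0001 -0.0001] w 0.0018489605670963592
```

```bash
for i in 1 2 3; do python3 drive.py '{"steps":[[0, 0, 0, 0, -0.0005, 0, 0], [0, 0, 0, 0, 0, 0, 0]]}' >/dev/null; python3 go.py; done
```

```text
t 21.325 tray-xy [ 27.2 -51. ] z 16.21 F [ 0.38 -0.65  0.34] yaw 9.4 tilt [ 0.0002 -0.0001] w 0.0017032692760285718
t 21.575 tray-xy [ 27.2 -50.8] z 16.23 F [ 0.7  -2.05 -0.37] yaw 9.41 tilt [ 0.0003 -0.0005] w 0.003724731549453012
t 21.825 tray-xy [ 27.2 -50.6] z 16.23 F [ 0.07 -3.61 -0.1 ] yaw 9.41 tilt [ 0.0004 -0.001 ] w 0.0052047649150951765
```

```bash
python3 drive.py '{"steps":[[0, 0, 0, 0, -0.0004, 0, 0], [0, 0, 0, 0, 0, 0, 0]]}' >/dev/null; python3 go.py; python3 drive.py '{"steps":[[0, 0, 0, 0, 0.025, 0, 0], [0, 0, 0, 0, 0, -0.05, 0], [0, 0, 0, -0.025, -0.025, -0.053, 0], [0, 0, 0, -0.047, -0.05, 0, 0], [0, 0, 0, 0, 0, 0, 0], [0, 0, 0, 0, 0, 0, 0]]}' >/dev/null; python3 go.py; python3 - <<'E'
from h import *
s=vision.snapshot("wrist");np.save("w5.npy",s,allow_pickle=True);save(s,"w5.png",(150,60,400,240),3.2)
E
```

```text
t 22.075 tray-xy [ 27.3 -50.4] z 16.25 F [ 0.72 -5.09 -1.41] yaw 9.42 tilt [ 0.0005 -0.0013] w -0.0024719480877276414
t 22.825 tray-xy [-39.8  -3.5] z 118.41 F [ 0.34 -0.09  0.28] yaw 9.43 tilt [0.0008 0.0006] w 0.001032163483441941
```

View pics/w5.png

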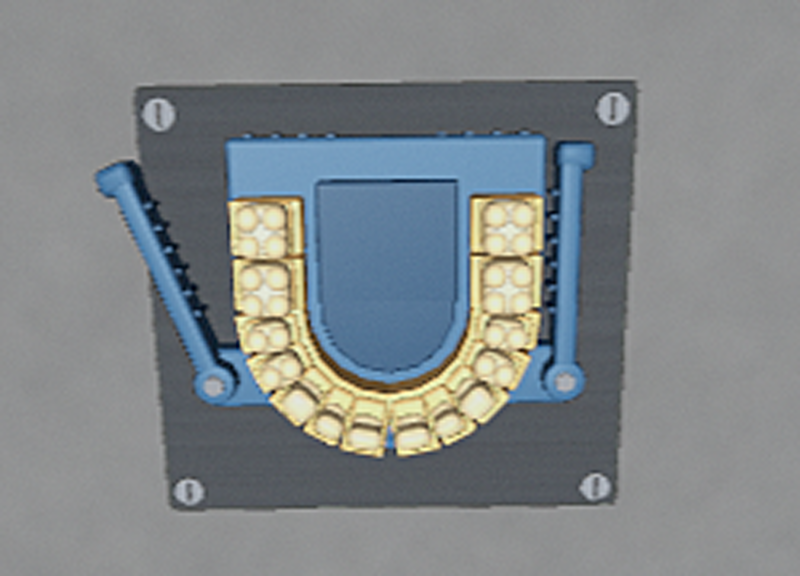

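The right arm is shut (parallel to the tray side, x≈570). The left arm came open again to about 20°, with its end at (118,177), dragged back by the finger on retreat. The upward force of about 5 N there suggests the finger was bearing on it. I'll push it again 2 mm higher and back off gently.

```bash
python3 drive.py '{"steps":[[0, 0, 0, 0.033, -0.05, 0, 0], [0, 0, 0, 0.032, -0.0485, 0, 0], [0, 0, 0, 0, 0, 0.05, 0], [0, 0, 0, 0, 0, 0.045, 0], [0, 0, 0, 0, 0, 0, 0], [0, 0, 0, 0, 0, 0, 0]]}' >/dev/null; python3 go.py 25,70
```

```text
25,70 tool delta mm [-2.1 23.4]
t 23.625 tray-xy [27.2 93.4] z 23.92 F [0.43 0.19 0.86] yaw 9.35 tilt [0.0017 0.0002] w -0.001356062572421777
```

```bash
python3 drive.py '{"steps":[[0, 0, 0, -0.001, 0, 0.007, 0], [0, 0, 0, 0, 0.008, 0, 0], [0, 0, 0, 0, 0.008, 0, 0], [0, 0, 0, 0, 0, 0, 0], [0, 0, 0, 0, 0, 0, 0]]}' >/dev/null; python3 go.py;python3 drive.py '{"steps":[[0, 0, 0, 0, 0.006, 0, 0], [0, 0, 0, 0, 0.006, 0, 0], [0, 0, 0, 0, 0, 0, 0]]}' >/dev/null; python3 go.py;python3 drive.py '{"steps":[[0, 0, 0, 0, 0.005, 0, 0], [0, 0, 0, 0, 0.005, 0, 0], [0, 0, 0, 0, 0, 0, 0]]}' >/dev/null; python3 go.py
```

```text
t 24.25 tray-xy [24.5 77.8] z 16.38 F [0.58 0.16 0.71] yaw 9.36 tilt [0.0003 0.0001] w 0.0044429434064277885
t 24.625 tray-xy [24.6 65.5] z 16.2 F [-0.74  1.35  0.25] yaw 9.37 tilt [ 0.0002 -0.0002] w 0.00462463741802134
t 25.0 tray-xy [24.3 55.5] z 16.14 F [0.01 0.59 0.28] yaw 9.37 tilt [-0.0002 -0.0004] w 0.002376304376674238
```

Now Fz stays near zero. Closing to the stop.

```bash
python3 drive.py '{"steps":[[0, 0, 0, 0, 0.0015, 0, 0], [0, 0, 0, 0, 0.0015, 0, 0], [0, 0, 0, 0, 0.001, 0, 0], [0, 0, 0, 0, 0, 0, 0]]}' >/dev/null; python3 go.py; for i in 1 2 3; do python3 drive.py '{"steps":[[0, 0, 0, 0, 0.0005, 0, 0], [0, 0, 0, 0, 0, 0, 0]]}' >/dev/null; python3 go.py; done
```

```text
t 25.5 tray-xy [24.3 51.9] z 16.18 F [-0.27  0.34 -0.18] yaw 9.4 tilt [-0.     -0.0002] w -0.001134627899131249
t 25.75 tray-xy [24.3 51.4] z 16.15 F [0.52 0.65 0.26] yaw 9.4 tilt [-0.     -0.0001] w -0.0019380280758957353
t 26.0 tray-xy [24.4 51.1] z 16.17 F [0.07 0.94 0.68] yaw 9.39 tilt [0.     0.0002] w -0.001261997332073941
t 26.25 tray-xy [24.4 50.9] z 16.17 F [ 0.77  3.49 -0.54] yaw 9.38 tilt [-0.0001  0.0006] w -0.001936632555317456
```

```bash
python3 drive.py '{"steps":[[0, 0, 0, 0, 0.0004, 0, 0], [0, 0, 0, 0, 0, 0, 0]]}' >/dev/null; python3 go.py; python3 drive.py '{"steps":[[0, 0, 0, 0, -0.003, 0, 0], [0, 0, 0, 0, 0, 0, 0]]}' >/dev/null; python3 go.py;  python3 drive.py '{"steps":[[0, 0, 0, 0, -0.022, 0, 0], [0, 0, 0, 0, 0, -0.05, 0], [0, 0, 0, -0.025, 0.025, -0.053, 0], [0, 0, 0, -0.047, 0.05, 0, 0], [0, 0, 0, 0, 0, 0, 0], [0, 0, 0, 0, 0, 0, 0]]}' >/dev/null; python3 go.py; python3 - <<'E'
from h import *
s=vision.snapshot("wrist");np.save("w6.npy",s,allow_pickle=True);save(s,"w6.png",(150,60,400,240),3.2)
E
```

```text
t 26.5 tray-xy [24.3 50.7] z 16.17 F [-0.57  4.63  1.24] yaw 9.38 tilt [-0.0001  0.0009] w 0.0015589076230103798
t 26.75 tray-xy [24.2 52.6] z 16.15 F [-0.53 -0.08  0.61] yaw 9.44 tilt [-0.0001 -0.0013] w 0.0022081255236203103
t 27.5 tray-xy [-43.1   4.9] z 118.29 F [ 0.67 -0.13 -0.08] yaw 9.33 tilt [ 0.0008 -0.0003] w -0.004631578044479355
```

View pics/w6.png

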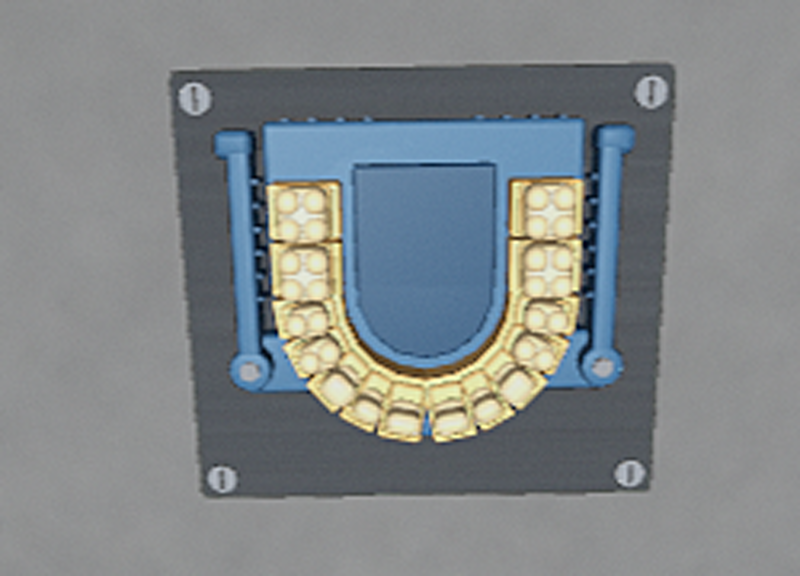

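Both arms now lie parallel to the tray sides: left from (236,150) to (249,370), right from (613,145) to (602,368). The dies are level and symmetric, and the robot is clear at 118 mm. Handing in.

```bash
python3 -c "
from plant import env, vision, ticket
print(ticket.sign_off())"
```

```text
the job is handed in; nothing more can be done
None
```

All eight dies are pressed home (hard stop felt at 38 mm, about 5 N peak reading) and then both locking arms were shut; the left arm was dragged open on the first retreat and was pushed shut again, and I handed in at about 27.5 s with the robot clear.

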